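# Index and lock the sample carousel

## Robot

A 7-joint arm with a two-finger parallel gripper is mounted at the origin on the work surface. World frame = base frame: x ahead of the robot, y to its left, z up, the work surface at z = 0. Lengths are in m, angles in rad, forces in N, time in s.
With the tool pointing down it reaches from about 0.4 to 0.875 m from the base axis. Payload 6.5 kg.
Tool frame: the origin (TCP) lies midway between the tips of the shut fingers; the grasp point (between the pads) lies 19 mm behind it; x points along the fingers, z is the direction in which the jaws open and shut, and the axes are right-handed (so a half turn about x gives the same grasp; the last joint's range is limited). The gripper opens to 85 mm and grips with 20 to 120 N. Pads are 22 mm wide; open, the fingers measure 114 mm over their backs; the gripper's body (76 mm by 85 mm) begins 54 mm behind the grasp point. The pads swing forward as they close: fully open they stand 13 mm farther back than shut.
Start: joints at [1.08, 0.536, -0.004, 1.538, 0.003, 1.067, -0.071], TCP at [0.268, -0.592, 0.231] pointing down, gripper open.
Joint ranges: [-2.7, 2.7], [-0.37, 2.16], [-1.27, 1.26], [0.24, 2.4], [-1.31, 4.45], [0.19, 1.91], [-2.76, 2.76]. Speed limits (rad/s): [2.39, 2.39, 3.14, 3.14, 3.14, 3.14, 3.14].

## Interface

Orientations are given as a rotation vector (axis times angle).
In Python, from bench import manip gives the robot as it stands. The module is installed in compiled form; this text tells all that it offers.
- The arm moves only by the shell command python3 -m handwheel 'ROWS'. ROWS is JSON, one flat list of numbers, 7 for each row, row after row: the turn, a rotation vector about the tool's x, y, z in units of 180 degrees (1.0 is 180 degrees), then the shift along the tool's x, y, z in units of 1 m (1.0 is 1 m), then the opening, from 0 (shut) to 1 (fully open). A call has 1 to 5 rows; each row shifts and turns the commanded pose from where the row before left it, along the tool's axes as they then stand; what a row does not reach is not made up. A row lasts 1/12 s, in which the tool goes at most 41.7 mm and 7.16 degrees, less where a joint would pass 70% of its speed; a pose out of reach is approached as far as the arm can. A call with a number of a shift or a turn outside -1 to 1 is refused whole. A call with a gripper value outside its range is refused whole. The fingers move at their own pace and stop on an object; the grip force is fixed at half the most. Time passes only in rows, so rows that do not move let the fingers close. It gives the time, the measured TCP pose, the force and the opening at its end, in the units of the state.
- manip.observe(): the state, without advancing time (a new reading comes with each control period).
- manip.grab_frame(name): name is "scene" or "top" or "wrist"; returns a dict with "color" (400x640x3 uint8, red, green, blue), "mtx" (3x3 intrinsics, pixels), "distortion" ([k1, k2, p1, p2, k3] as OpenCV has them; the pictures are not rectified), "eye" and "rotation" of the camera in the world. Camera axes: x right, y up, looking along -z (the intrinsics and any distortion apply to the point x, -y, -z); pixel columns grow to the right and rows downward; lengths in m; the calibration is good to about 2 mm. A picture is of the moment at which its call begins. There is no depth.
- manip.job_done(): hands the job in, once; it reports no verdict.
The state is a dict: "clock": time; "qpos": joint angles; "dq": joint speeds; "effort": joint torques, N m; "ee_pos": TCP position; "orientation": TCP orientation; "contact_force": force on the tool from outside, world axes, zero at the start; "ft_torque": the same for the moment, N m; "width": finger opening in m.
Only numpy, scipy, OpenCV 4.12 (cv2) and the standard library are available. Lean on these libraries where they do the work, as an engineer would, in place of code of your own. Each camera call takes 0.05 s, during which the arm holds its last target.

## Task

Lock the sample carousel at its index mark: take the locking pin from its block and stand it in the carousel's index hole, and turn the carousel by pushing one of its upright posts until the hole comes to the mark and, somewhere close to it, the pin drops into the socket hidden beneath, its head sitting down on the deck. Push gently and stop as soon as you feel the pin catch, and leave everything else on the bench where it stands.

Things in the scene. Friction and masses are not known exactly. Their poses are not given: they have to be found in the camera images.
- pin_head (a point): Locking pin: steel shank, 12 mm diameter, 32 mm long, its foot tapered over 4 mm to 8 mm, under a black cylindrical head, 24 mm diameter, 34 mm tall; about 110 g. This point is the head's centre, 17 mm above its underside and 49 mm above the foot; z is up along the pin. It starts upright in a white block 60 x 60 x 40 mm, in a loose 17 mm hole, the head's underside on the block's top, and lifts straight out.
- index_hole (a point): Centre of the carousel's only hole, at the deck's top face, 90 mm from the axis. It goes through the 16 mm thick deck, is 14 mm wide with a 2.5 mm chamfer, and turns with the deck; z is up. A pin let go in it stands steadily on a hidden plate, its head's underside about 14 mm above the deck, and travels with the deck. Fully home, its head rests on the deck: pin_head 17 mm above this point.
- carousel_axis (a point): Point on the carousel's turning axis at the deck's top face, 48 mm above the bench. The deck is an eight-sided aluminium plate, 300 mm across the flats, on a low grey foot. Capped vials fixed on it stand 40 mm above the deck, 65 to 100 mm from the axis, on the side away from the index hole; the hub in the middle is 16 mm tall.
- index_mark (a point): Top of the tip of the fixed index pointer, a small steel tongue by the deck's rim, 172 mm from the axis. The mark is rough: the hidden 13.5 mm socket, 90 mm from the axis, lies up to 12 mm (0.13 rad) to either side of the line from the axis to the mark; find it by feel. Over it the pin drops 14 mm by its own weight and locks the deck, with about 1.5 mm play either way at the hole.
- post0 (a point): Centre of the top of one of four upright steel push posts on the deck, 12 mm diameter, 50 mm tall above the deck, 132 mm from the axis, 45 degrees counter-clockwise (seen from above) from the index hole. The posts are fixed to the deck.
- post1 (a point): Top of the push post 135 degrees counter-clockwise from the index hole, like post0.
- post2 (a point): Top of the push post 225 degrees counter-clockwise from the index hole, like post0.
- post3 (a point): Top of the push post 315 degrees counter-clockwise from the index hole, like post0.
- carousel (a joint): Angle of the carousel in rad, growing counter-clockwise seen from above; 0 when the index hole points exactly at the index mark. It starts between -1.25 and -0.6. It turns freely with light bearing friction (about 1 N at a post) and stays where it is left.
- bottle: Bystander: clear bottle with a white cap, 60 mm diameter, 130 mm tall; origin at its underside.
- beaker: Bystander: open glass beaker, 68 mm diameter, 85 mm tall; origin at its underside.
- jar: Bystander: squat amber jar, 64 mm diameter, 70 mm tall; origin at its underside.
- tip_box: Bystander: grey box of pipette tips, 120 x 85 x 60 mm; origin at its underside.
- dish: Bystander: flat clear dish, 90 mm diameter, 15 mm tall; origin at its underside.
- timer: Bystander: white bench timer, 50 x 70 x 24 mm; origin at its underside.
There are look-alikes about, which are no part of the job. Of the things like the part that bears pin_head, leave any that is blue or red; of the rest the smaller one is meant.

How it is judged:
By the outcome, as a careful person would: the job done as asked, in the order asked, and still so for the second after the job is handed in, with the robot touching nothing.
It also fails if it takes over 58 s, if anything falls off the work surface, if the arm or the gripper's body presses on something with over 40 N, if the wrist force passes 120 N, or if a joint passes its speed limit or range.

## Working session

There is one attempt and no reset: what is moved stays moved. The work goes in short steps, Python scripts to look and compute and a shell command to move; the robot and the scene stay as the last step left them, time stands still between calls to the robot, and variables do not carry over. Pictures are saved under pics/ and viewed, and the job is handed in when it is done.

```bash
mkdir -p pics; cat > h.py <<'E'
import numpy as np, cv2
from bench import manip
from scipy.spatial.transform import Rotation as R
def grab(n,fn):
    f=manip.grab_frame(n); cv2.imwrite('pics/'+fn+'.png',f['color'][:,:,::-1])
    np.savez('pics/'+fn+'.npz',**f); return f
def load(fn): return np.load('pics/'+fn+'.npz')
def ray(f,uv):
    p=cv2.undistortPoints(np.array([[uv]],float),f['mtx'],f['distortion'])[0,0]
    Rm=np.array(f['rotation']); 
    if Rm.shape!=(3,3): Rm=R.from_rotvec(Rm).as_matrix()
    return np.array(f['eye']),Rm@np.array([p[0],-p[1],-1.])
def atz(f,uv,z):
    e,d=ray(f,uv); return e+d*(z-e[2])/d[2]
def proj(f,P):
    Rm=np.array(f['rotation'])
    if Rm.shape!=(3,3): Rm=R.from_rotvec(Rm).as_matrix()
    c=(np.atleast_2d(P)-f['eye'])@Rm; c=c*[1,-1,-1]
    return cv2.projectPoints(c,np.zeros(3),np.zeros(3),f['mtx'],f['distortion'])[0][:,0]
def tri(fs,uvs):
    A=np.zeros((3,3));b=np.zeros(3)
    for f,u in zip(fs,uvs):
        e,d=ray(f,u); d/=np.linalg.norm(d);M=np.eye(3)-np.outer(d,d);A+=M;b+=M@e
    return np.linalg.solve(A,b)
def crop(fn,x,y,w,h,s,out):
    im=cv2.imread('pics/'+fn+'.png')[y:y+h,x:x+w]
    cv2.imwrite('pics/'+out+'.png',cv2.resize(im,None,fx=s,fy=s,interpolation=cv2.INTER_CUBIC))
E
python3 - <<'E'
from h import *
print(manip.observe())
for n in['scene','top','wrist']:
    f=grab(n,n+'0'); print(n,f['eye'],f['rotation'])
E
```

```text
{'clock': 0.0, 'qpos': array([ 1.07982696,  0.53716785, -0.0044525 ,  1.53890143,  0.00262023,
        1.06726146, -0.07117497]), 'dq': array([ 0.00127639, -0.00042704,  0.00057113,  0.00046746, -0.00047886,
        0.00033996, -0.00095241]), 'effort': array([ 3.27558910e-04, -5.83412647e+01,  1.04907587e+00, -2.59104735e+01,
        1.24412816e-02,  9.60693316e-03, -3.61488605e-05]), 'ee_pos': array([ 0.26759506, -0.59166387,  0.23040082]), 'orientation': array([ 0.89166029,  1.38231856, -0.89031172]), 'contact_force': array([-0.90915399,  1.01167141,  0.65148573]), 'ft_torque': array([-0.01928814,  0.02431349,  0.01317435]), 'width': 0.08560130080825322}
scene [ 1.11667671 -0.8899758   0.89019368] [0.88513299 0.26262781 0.54031397]
top [ 0.27580483 -0.03220186  1.44071489] [ 0.16724837 -0.13537851 -1.59632863]
wrist [ 0.33597593 -0.56138384  0.372802  ] [-0.2670969   0.17403695 -1.1367724 ]
```

View pics/scene0.png

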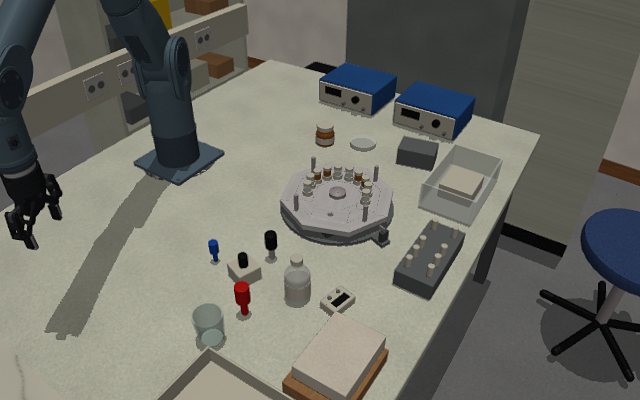

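View pics/top0.png

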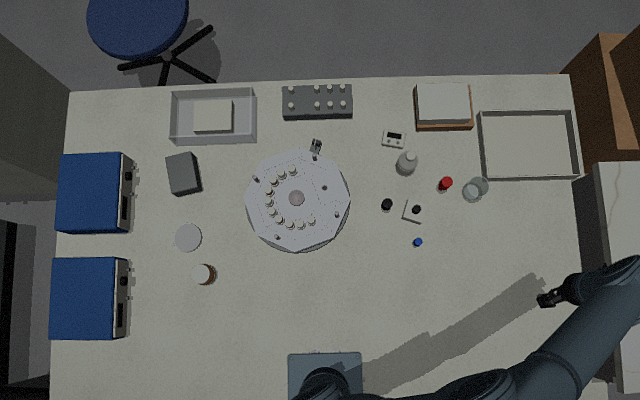

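View pics/wrist0.png

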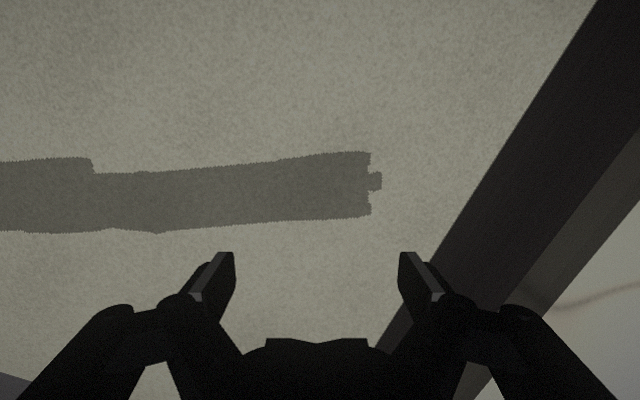

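Candidates for the pin in the scene view: blue (214,250), red (242,295), black standing free (271,240), and black in the white block (243,262). I choose the one in the block, and check it and the carousel in crops.

```bash
python3 - <<'E'
from h import *
crop('scene0',190,215,120,110,5,'c1')
crop('scene0',270,140,140,115,5.5,'c2')
crop('top0',235,130,125,130,4.6,'c3')
crop('top0',370,120,125,130,4.6,'c4')
E
```

```text
(no output)
```

View pics/c1.png

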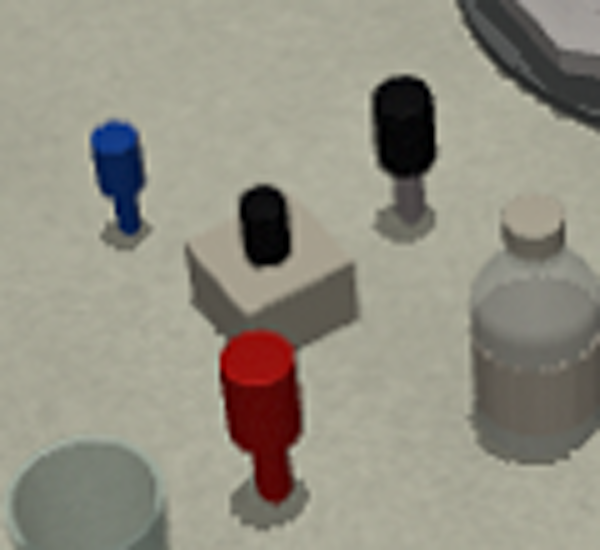

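View pics/c2.png

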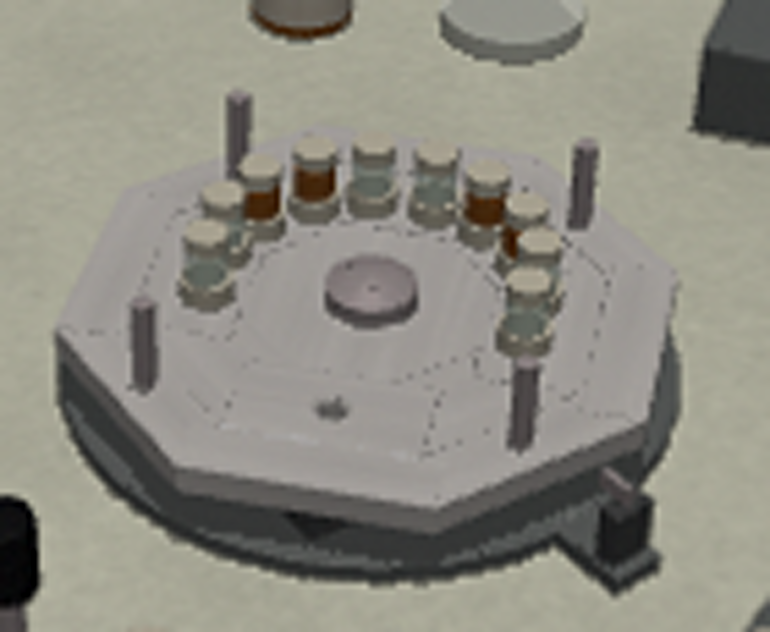

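View pics/c3.png

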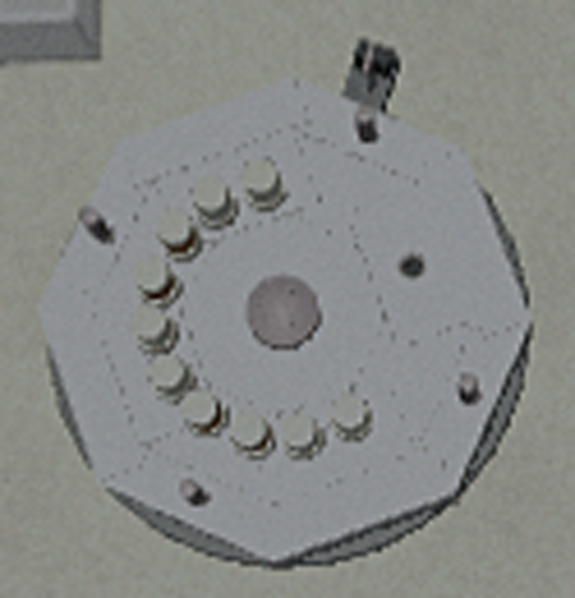

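View pics/c4.png

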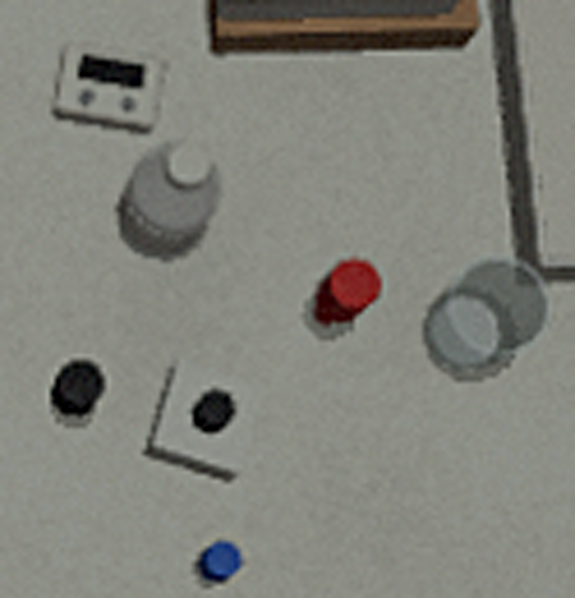

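```bash
python3 - <<'E'
from h import *
s,t=load('scene0'),load('top0')
def c2(x,y):return (x/5.5+270,y/5.5+140)
def c3(x,y):return (x/4.6+235,y/4.6+130)
P=dict(pinT=((242.8,254),(416.3,209.1),.074),hole=(c2(332,408),c3(411,266),.048),hub=(c2(371,282),c3(283,312),.064),mark=(c2(608,472),c3(372,108),None))
for k,(a,b,z) in P.items():
    print(k,tri([s,t],[a,b]).round(4), *( [atz(s,a,z).round(4),atz(t,b,z).round(4)] if z else []))
for n,v in dict(postA=c2(145,303),postB=c2(238,97),postC=c2(585,146),postD=c2(524,362)).items(): print(n,atz(s,v,.098).round(4))
for v in [(364,118),(90,216),(188,486),(466,380)]: print(atz(t,c3(*v),.098).round(4))
for n,z in(('bottle',.13),):
    print(atz(t,(370+190/4.6,120+163/4.6),.13).round(3))
print('otherpin',atz(t,(370+80/4.6,120+383/4.6),.09).round(3),'blue',atz(t,(370+222/4.6,120+560/4.6),.06).round(3),'red',atz(t,(370+355/4.6,120+285/4.6),.09).round(3))
for v in [(174,366),(150,452),(234,478)]: print('blk',atz(t,(370+v[0]/4.6,120+v[1]/4.6),0.04).round(3),atz(t,(370+v[0]/4.6,120+v[1]/4.6),0.0).round(3))
q=manip.observe(); print(R.from_rotvec(q['orientation']).as_matrix().round(3))
E
```

```text
pinT [ 0.5151 -0.2833  0.0739] [ 0.5166 -0.2819  0.074 ] [ 0.5136 -0.2848  0.074 ]
hole [ 0.5937 -0.0166  0.0475] [ 0.5951 -0.0157  0.048 ] [ 0.5921 -0.0177  0.048 ]
hub [0.5639 0.0673 0.0588] [0.5689 0.0634 0.064 ] [0.5609 0.0654 0.064 ]
mark [0.7156 0.0135 0.0389]
postA [ 0.5096 -0.0499  0.098 ]
postB [0.4475 0.1254 0.098 ]
postC [0.6235 0.1864 0.098 ]
postD [0.6833 0.0104 0.098 ]
[0.6787 0.0089 0.098 ]
[0.6204 0.185  0.098 ]
[0.4458 0.1241 0.098 ]
[ 0.5068 -0.0503  0.098 ]
[ 0.66  -0.271  0.13 ]
otherpin [ 0.531 -0.199  0.09 ] blue [ 0.419 -0.287  0.06 ] red [ 0.588 -0.378  0.09 ]
blk [ 0.549 -0.267  0.04 ] [ 0.557 -0.274  0.   ]
blk [ 0.493 -0.248  0.04 ] [ 0.499 -0.254  0.   ]
blk [ 0.474 -0.302  0.04 ] [ 0.48  -0.309  0.   ]
[[-0.001  0.911  0.412]
 [ 0.001  0.412 -0.911]
 [-1.    -0.    -0.001]]
```

Triangulation agrees to about 2–3 mm. The hole comes out 89 mm from the axis and the pin top at z .074. The carousel is at about -0.9 rad. The crop confirms the block pin: black, with a smaller head than the free-standing black one. I'll move over it.

```bash
cat >> h.py <<'E'
def to(p):
    q=manip.observe(); M=R.from_rotvec(q['orientation']).as_matrix()
    print('clk',round(q['clock'],2),'tcp',q['ee_pos'].round(4),'F',q['contact_force'].round(1),'w',round(q['width'],4),'tool shift',(M.T@(np.array(p)-q['ee_pos'])).round(4))
E
python3 -m handwheel '[0,0,0,0,0.0353,-0.0179,0.6, 0,0,0,0,0.0353,-0.0179,0.6, 0,0,0,0,0.0353,-0.0179,0.6, 0,0,0,0,0.0353,-0.0179,0.6, 0,0,0,0,0.0353,-0.0179,0.6]'
python3 -m handwheel '[0,0,0,0,0.0353,-0.0179,0.6, 0,0,0,0,0.0353,-0.0179,0.6, 0,0,0,0,0.0353,-0.0179,0.6, 0,0,0,0,0,0,0.6, 0,0,0,0,0,0,0.6]'
python3 - <<'E'
from h import *
to([.515,-.283,.23]); grab('wrist','w1')
E
```

```text
clock: 0.57
ee_pos: [0.3925, -0.4362, 0.2311]
orientation: [0.891, 1.381, -0.891]
contact_force: [0.8, 0.4, 0.2]
width: 0.0512
clock: 0.98
ee_pos: [0.4681, -0.3424, 0.2311]
orientation: [0.887, 1.383, -0.885]
contact_force: [-0.9, -0.6, 0.4]
width: 0.0512
clk 0.98 tcp [ 0.4681 -0.3424  0.2311] F [-0.9 -0.6  0.4] w 0.0512 tool shift [ 0.0012  0.0674 -0.0344]
```

View pics/w1.png

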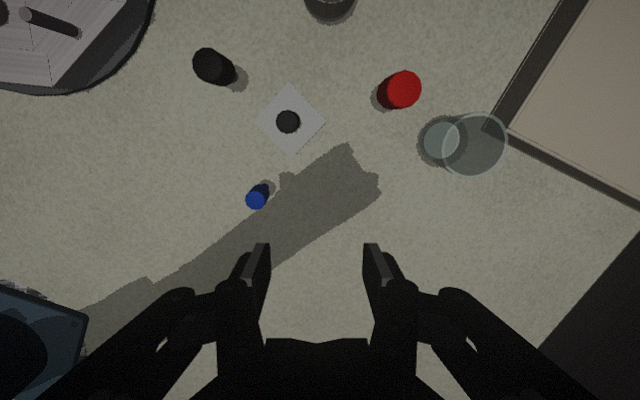

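The wrist view shows the pin in its block at (289,121), the free black look-alike at (210,66), blue at (257,198) and red at (403,89).

```bash
python3 - <<'E'
from h import *
crop('w1',240,70,100,100,6,'w1c')
f=load('w1'); print(atz(f,(289,121),.074).round(4)); print(atz(f,(204,64),.09).round(4))
E
```

```text
[ 0.5194 -0.2882  0.074 ]
[ 0.534  -0.1986  0.09  ]
```

View pics/w1c.png

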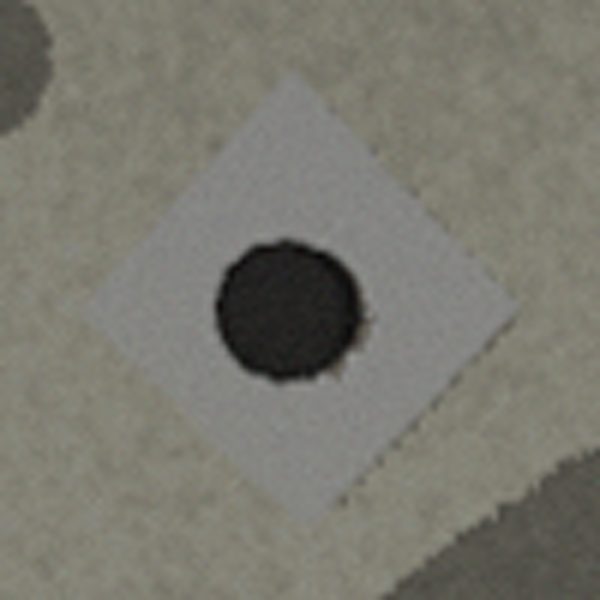

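```bash

python3 -m handwheel '[0,0,0,0,0.034,-0.016,0.6, 0,0,0,0,0.034,-0.015,0.6, 0,0,0,0.04,0,0,0.6, 0,0,0,0.04,0,0,0.6, 0,0,0,0,0,0,0.6]'
python3 - <<'E'
from h import *
to([.517,-.286,.13]); grab('wrist','w2')
E
```

```text
clock: 1.45
ee_pos: [0.5097, -0.2881, 0.1443]
orientation: [0.891, 1.393, -0.895]
contact_force: [-1.8, 0.8, 0.3]
width: 0.0514
clk 1.45 tcp [ 0.5097 -0.2881  0.1443] F [-1.8  0.8  0.3] w 0.0514 tool shift [0.0142 0.0076 0.0012]
```

View pics/w2.png

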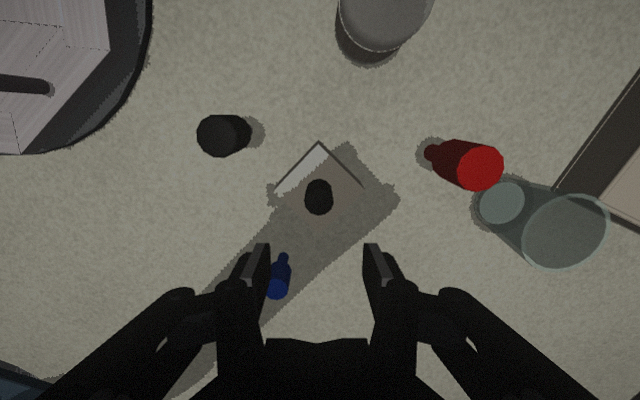

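```bash
python3 - <<'E'
from h import *
crop('w2',270,130,100,100,6,'w2c')
f=load('w2'); print(f['eye']); print(proj(f,[[.5151,-.2833,.074],[.5194,-.2882,.074],[.517,-.286,.074]]))
E
```

```text
[ 0.57970688 -0.25830868  0.285948  ]
[[313.85922798 203.48283976]
 [321.67770647 201.22878545]
 [317.91904258 202.75219879]]
```

View pics/w2c.png

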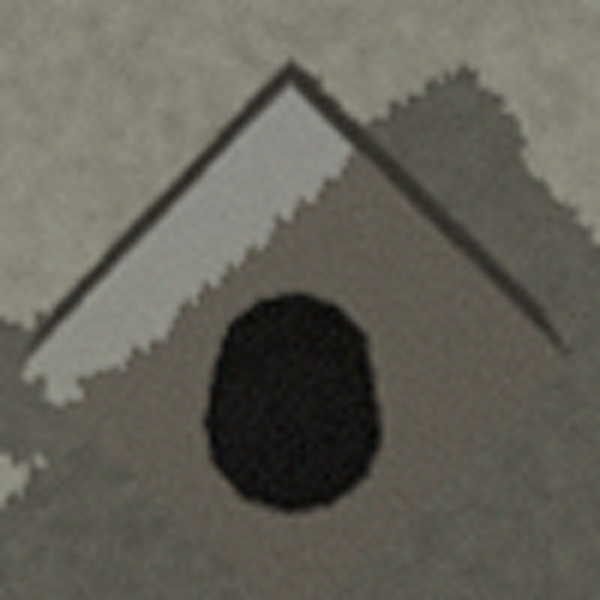

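```bash
python3 - <<'E'
from h import *
f=load('w2'); P=atz(f,(318.8,201.2),.074);print(P)
to([P[0],P[1],.046])
E
```

```text
[ 0.51847411 -0.28610279  0.074     ]
clk 1.5 tcp [ 0.5112 -0.2893  0.1478] F [ 0.3 -0.   0.3] w 0.0514 tool shift [0.1018 0.0086 0.0006]
```

```bash

python3 -m handwheel '[0,0,0,0.01,0.0075,0,0.6, 0,0,0,0.03,0,0,0.6, 0,0,0,0.03,0,0,0.6, 0,0,0,0.015,0,0,0.6, 0,0,0,0,0,0,0.6]'
python3 -c "
from h import *
to([.5178,-.2858,.046])"
```

```text
clock: 1.92
ee_pos: [0.5214, -0.2864, 0.065]
orientation: [0.892, 1.383, -0.893]
contact_force: [-0.9, 0.4, 0.2]
width: 0.0511
clk 1.92 tcp [ 0.5214 -0.2864  0.065 ] F [-0.9  0.4  0.2] w 0.0511 tool shift [ 0.019 -0.003 -0.002]
```

```bash

python3 -m handwheel '[0,0,0,0.018,-0.002,0,0.6, 0,0,0,0,0,0,0.6, 0,0,0,0,0,0,0.45, 0,0,0,0,0,0,0.3, 0,0,0,0,0,0,0.15]'
python3 -m handwheel '[0,0,0,0,0,0,0, 0,0,0,0,0,0,0, 0,0,0,0,0,0,0, 0,0,0,0,0,0,0]'
python3 - <<'E'
from h import *
to([.5178,-.2858,.046]); grab('wrist','w3'); grab('scene','s3'); crop('s3',170,190,160,130,4.5,'s3c')
E
```

```text
clock: 2.33
ee_pos: [0.5216, -0.2872, 0.0505]
orientation: [0.891, 1.378, -0.89]
contact_force: [-1.5, 1.5, 5.7]
width: 0.0218
clock: 2.67
ee_pos: [0.5216, -0.2872, 0.0505]
orientation: [0.891, 1.378, -0.89]
contact_force: [-1.4, 1.7, 5.7]
width: 0.0221
clk 2.67 tcp [ 0.5216 -0.2872  0.0505] F [-1.4  1.7  5.7] w 0.0221 tool shift [ 0.0045 -0.0029 -0.0029]
```

View pics/s3c.png

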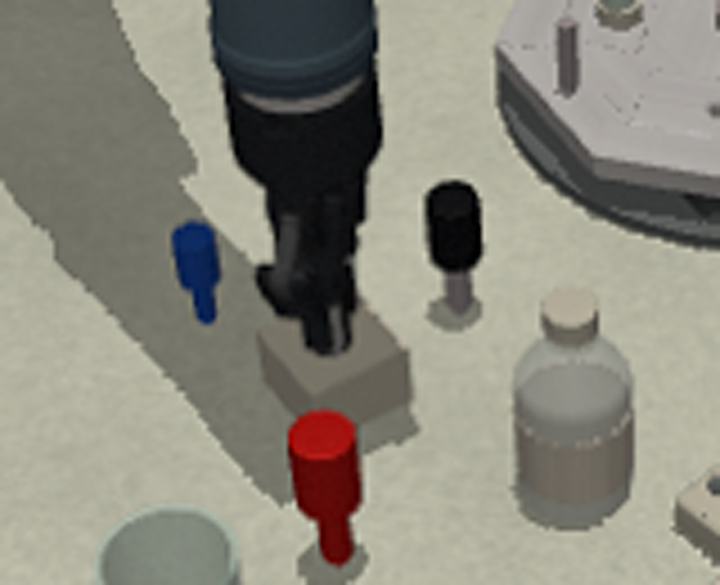

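View pics/w3.png

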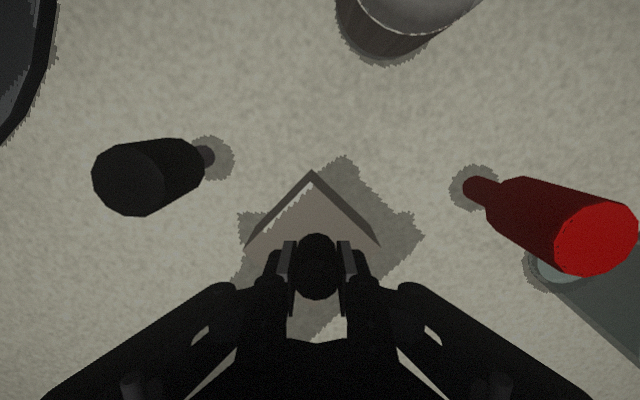

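Gripped at width 22 mm. I'll lift it and check.

```bash

python3 -m handwheel '[0,0,0,-0.01,0,0,0, 0,0,0,-0.02,0,0,0, 0,0,0,-0.03,0,0,0, 0,0,0,-0.03,0,0,0, 0,0,0,0,0,0,0]'
python3 - <<'E'
from h import *
to([.5178,-.2858,.046]); grab('wrist','w4'); grab('scene','s4'); crop('s4',170,170,160,130,4.5,'s4c')
E
```

```text
clock: 3.18
ee_pos: [0.5243, -0.2889, 0.1457]
orientation: [0.891, 1.369, -0.889]
contact_force: [1.5, 0.1, -0.1]
width: 0.0223
clk 3.18 tcp [ 0.5243 -0.2889  0.1457] F [ 1.5  0.1 -0.1] w 0.0223 tool shift [ 0.0996 -0.0054 -0.0064]
```

View pics/s4c.png

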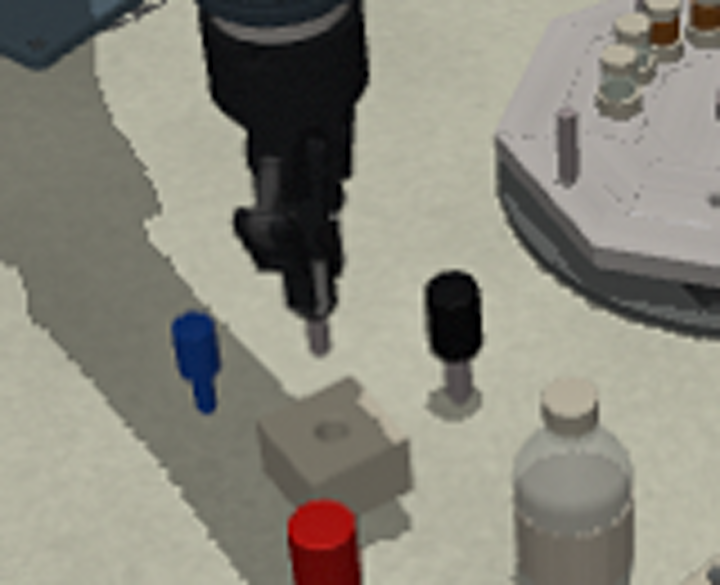

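View pics/w4.png

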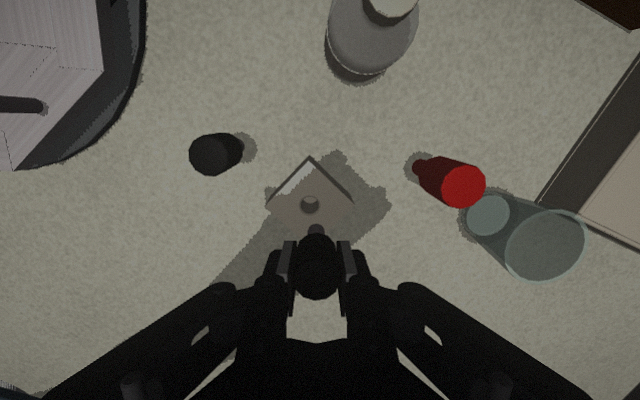

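The pin is out and upright; the block stays put with its hole empty at wrist (310,205). I'll carry the pin above everything to over the index hole.

```bash

python3 -m handwheel '[0,0,0,-0.04,0,0,0, 0,0,0,0,0.022,-0.0274,0, 0,0,0,0,0.022,-0.0274,0, 0,0,0,0,0.022,-0.0274,0, 0,0,0,0,0.022,-0.0274,0]'
python3 -m handwheel '[0,0,0,0,0.022,-0.0274,0, 0,0,0,0,0.022,-0.0274,0, 0,0,0,0,0.022,-0.0274,0, 0,0,0,0,0.022,-0.0274,0, 0,0,0,0,0,0,0]'
python3 -m handwheel '[0,0,0,0,0,0,0, 0,0,0,0,0,0,0]'
python3 - <<'E'
from h import *
to([.5937,-.0166,.19]); grab('wrist','w5'); grab('scene','s5'); crop('s5',250,120,170,130,4.5,'s5c');grab('top','t5')
E
```

```text
clock: 3.7
ee_pos: [0.5547, -0.1492, 0.1777]
orientation: [0.891, 1.382, -0.892]
contact_force: [1.7, -0.5, -1.4]
width: 0.0222
clock: 4.12
ee_pos: [0.5909, -0.0042, 0.1777]
orientation: [0.887, 1.388, -0.879]
contact_force: [-0.6, 1.2, -1.1]
width: 0.0219
clock: 4.28
ee_pos: [0.5896, -0.0151, 0.1775]
orientation: [0.89, 1.382, -0.892]
contact_force: [0.1, -0.6, -1.9]
width: 0.022
clk 4.28 tcp [ 0.5896 -0.0151  0.1775] F [ 0.1 -0.6 -1.9] w 0.022 tool shift [-0.0125  0.0031  0.0031]
```

View pics/s5c.png

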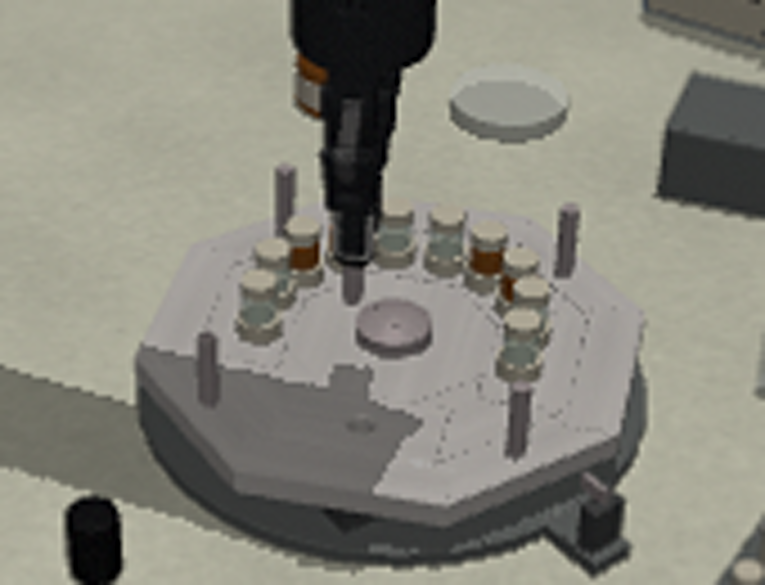

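View pics/w5.png

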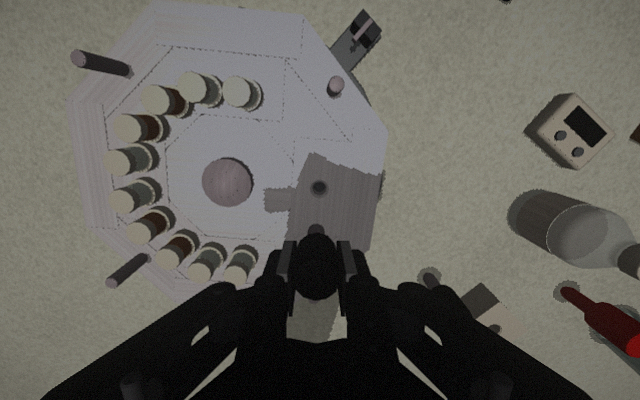

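The wrist view shows the hole at (319,187), the pin foot at (317,231), the hub at (227,182), and the pointer at about (360,40).

```bash
python3 - <<'E'
from h import *
crop('w5',270,160,100,150,5,'w5c'); crop('w5',290,0,120,110,5,'w5d')
E
```

```text
(no output)
```

View pics/w5c.png

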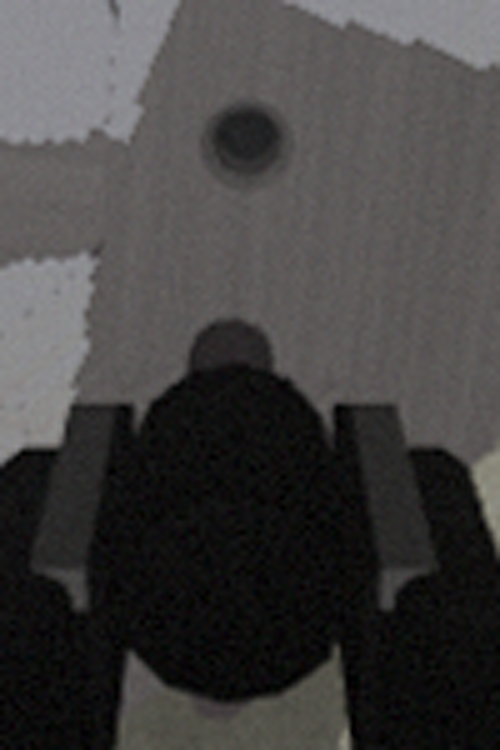

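View pics/w5d.png

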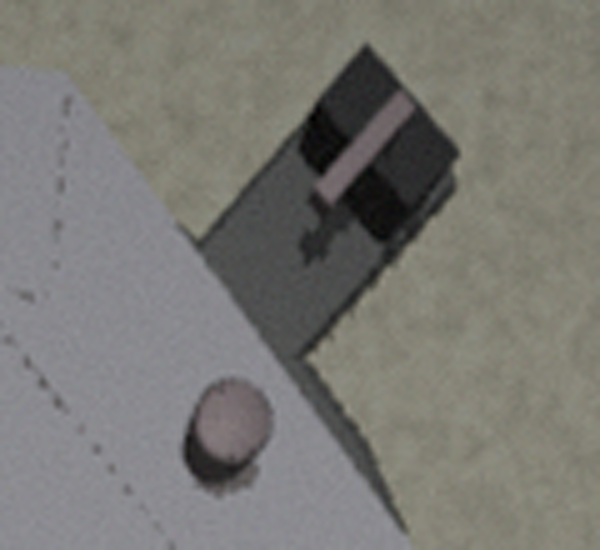

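```bash
python3 - <<'E'
from h import *
w,s,t=load('w5'),load('s5'),load('t5')
H=atz(w,(319.6,189),.048); print('hole',H.round(4))
sc=lambda x,y:(250+x/4.5,120+y/4.5)
print('hole scene',atz(s,sc(361,426),.048).round(4),'tri',tri([w,s],[(319.6,189),sc(361,426)]).round(4))
print('hub w',atz(w,(227.5,182),.064).round(4),'scene',atz(s,sc(394,322),.064).round(4))
foot=atz(w,(316.4,232.2),.139);print('foot@.139',foot.round(4))
print('foot tri (scene ~ foot 353,298)',tri([w,s],[(316.4,232.2),sc(353,296)]).round(4))
print('mark tri',tri([w,s],[(355.6,39.4),sc(590,477)]).round(4))
for z in(.03,.04,.05): print(atz(w,(355.6,39.4),z).round(4))
print('post0 w',atz(w,(290+235/5,420/5),.098).round(4))
to([0,0,0])
M=R.from_rotvec(manip.observe()['orientation']).as_matrix();print((M.T@(H-foot)).round(4))
E
```

```text
hole [ 0.5945 -0.017   0.048 ]
hole scene [ 0.5959 -0.0176  0.048 ] tri [ 0.5949 -0.0169  0.0473]
hub w [0.5688 0.0665 0.064 ] scene [0.5698 0.0624 0.064 ]
foot@.139 [ 0.5864 -0.0171  0.139 ]
foot tri (scene ~ foot 353,298) [ 0.5872 -0.0168  0.1399]
mark tri [0.7301 0.0115 0.0503]
[0.7331 0.0097 0.03  ]
[0.7305 0.0099 0.04  ]
[0.7279 0.0101 0.05  ]
post0 w [0.6839 0.0105 0.098 ]
clk 4.43 tcp [ 0.5898 -0.0164  0.1779] F [ 0.1  0.2 -1. ] w 0.0223 tool shift [ 0.1785 -0.5311 -0.2568]
[0.091  0.0075 0.0032]
```

```bash

python3 -m handwheel '[0,0,0,0,0.0073,0.0033,0, 0,0,0,0.035,0,0,0, 0,0,0,0.03,0,0,0, 0,0,0,0,0,0,0, 0,0,0,0,0,0,0]'
python3 - <<'E'
from h import *
to([.5949,-.017,.19]); grab('wrist','w6'); grab('scene','s6'); crop('s6',290,170,100,80,7,'s6c');crop('w6',250,170,140,140,4,'w6c')
E
```

```text
clock: 4.85
ee_pos: [0.5974, -0.0152, 0.1123]
orientation: [0.89, 1.383, -0.894]
contact_force: [0.5, -0.1, 0.6]
width: 0.022
clk 4.85 tcp [ 0.5974 -0.0152  0.1123] F [ 0.5 -0.1  0.6] w 0.022 tool shift [-0.0777 -0.0033  0.0005]
```

View pics/s6c.png

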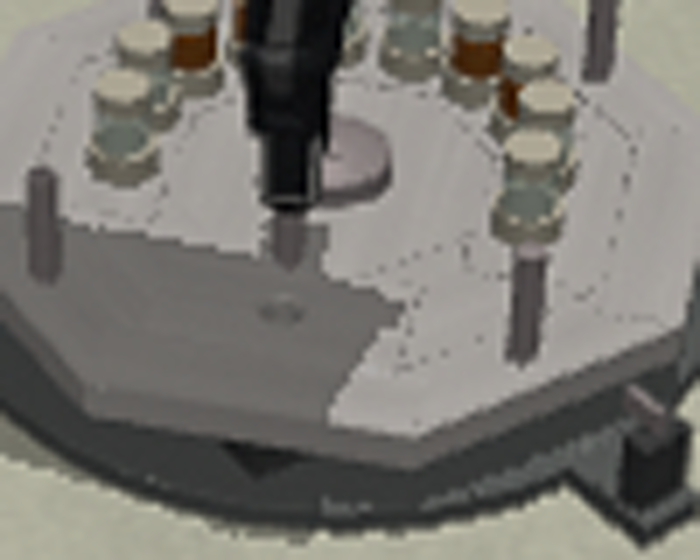

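View pics/w6c.png

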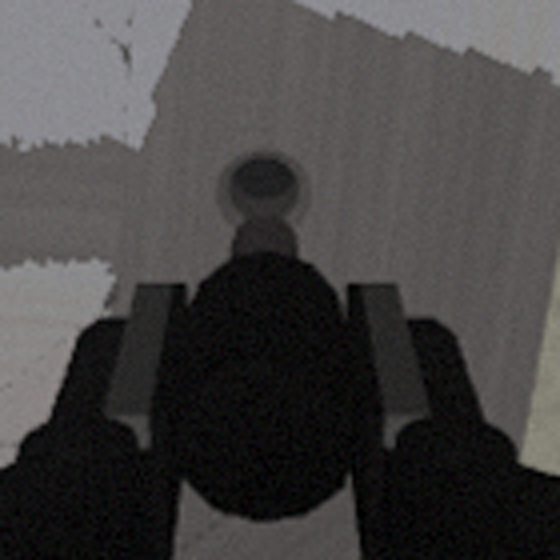

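```bash
python3 - <<'E'
from h import *
w,s=load('w6'),load('s6')
H=atz(w,(316,218.5),.048);sc=lambda x,y:(290+x/7,170+y/7)
print(H.round(4),atz(s,sc(283,311),.048).round(4))
F=tri([w,s],[(316.2,232.3),sc(290,257)]); print('foot',F.round(4),atz(w,(316.2,232.3),.074).round(4))
M=R.from_rotvec(manip.observe()['orientation']).as_matrix();print((M.T@(H-F)).round(4))
E
```

```text
[ 0.5945 -0.0167  0.048 ] [ 0.5958 -0.0164  0.048 ]
foot [ 0.5965 -0.0163  0.0757] [ 0.5941 -0.017   0.074 ]
[ 0.0277 -0.0021 -0.0006]
```

```bash

python3 -m handwheel '[0,0,0,0.012,-0.001,0,0, 0,0,0,0.006,0,0,0, 0,0,0,0.006,0,0,0, 0,0,0,0,0,0,0]'
python3 -m handwheel '[0,0,0,0.005,0,0,0, 0,0,0,0,0,0,0, 0,0,0,0,0,0,0]'
```

```text
clock: 5.28
ee_pos: [0.5966, -0.015, 0.0881]
orientation: [0.89, 1.382, -0.892]
contact_force: [-0.4, 0.1, -1.1]
width: 0.0218
clock: 5.53
ee_pos: [0.5973, -0.0149, 0.0841]
orientation: [0.891, 1.381, -0.891]
contact_force: [0.4, 0.5, -0.9]
width: 0.0222
```

```bash

python3 -m handwheel '[0,0,0,0.005,0,0,0, 0,0,0,0,0,0,0, 0,0,0,0,0,0,0]'
python3 -m handwheel '[0,0,0,0.004,0,0,0, 0,0,0,0,0,0,0, 0,0,0,0,0,0,0]'
python3 - <<'E'
from h import *
to([.5949,-.017,.0713]); grab('scene','s7'); crop('s7',290,170,100,80,7,'s7c')
E
```

```text
clock: 5.78
ee_pos: [0.5973, -0.015, 0.079]
orientation: [0.891, 1.381, -0.891]
contact_force: [0.4, -0.5, -0.8]
width: 0.0222
clock: 6.03
ee_pos: [0.5972, -0.015, 0.075]
orientation: [0.891, 1.381, -0.891]
contact_force: [-0.5, 0.1, -0.9]
width: 0.0219
clk 6.03 tcp [ 0.5972 -0.015   0.075 ] F [-0.5  0.1 -0.9] w 0.0219 tool shift [ 0.0037 -0.003   0.0009]
```

View pics/s7c.png

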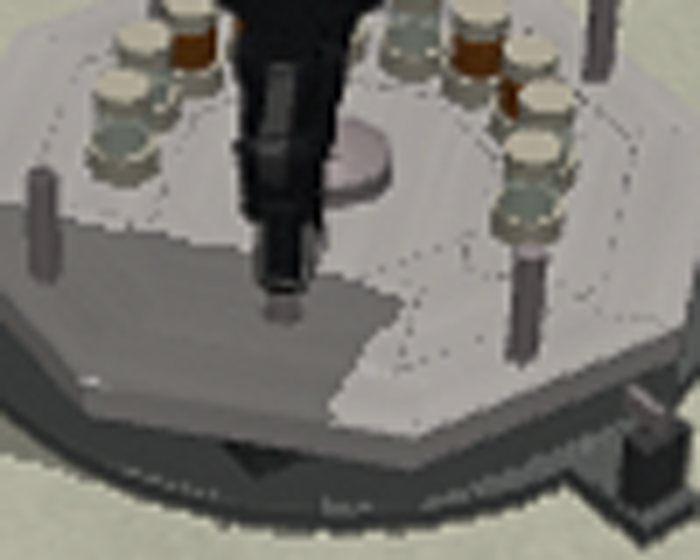

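The pin is in the hole. I'll go down until it touches.

```bash

python3 -m handwheel '[0,0,0,0.002,0,0,0, 0,0,0,0,0,0,0, 0,0,0,0,0,0,0]'
python3 -m handwheel '[0,0,0,0.0015,0,0,0, 0,0,0,0,0,0,0, 0,0,0,0,0,0,0]'
python3 -m handwheel '[0,0,0,0.001,0,0,0, 0,0,0,0,0,0,0]'
```

```text
clock: 6.33
ee_pos: [0.5974, -0.015, 0.0732]
orientation: [0.891, 1.381, -0.891]
contact_force: [0.2, -0.2, -0.7]
width: 0.0217
clock: 6.58
ee_pos: [0.5979, -0.0149, 0.0724]
orientation: [0.891, 1.38, -0.89]
contact_force: [-1.0, 0.3, 5.3]
width: 0.0222
clock: 6.75
ee_pos: [0.5983, -0.0148, 0.0723]
orientation: [0.891, 1.379, -0.89]
contact_force: [-3.5, 0.4, 13.0]
width: 0.0221
```

Contact. I'll ease off, open and lift.

```bash

python3 -m handwheel '[0,0,0,-0.0015,0,0,0, 0,0,0,0,0,0,0.3, 0,0,0,0,0,0,0.45, 0,0,0,0,0,0,0.6, 0,0,0,0,0,0,0.6]'
python3 -m handwheel '[0,0,0,0,0,0,0.6, 0,0,0,-0.02,0,0,0.6, 0,0,0,-0.04,0,0,0.6, 0,0,0,-0.04,0,0,0.6, 0,0,0,0,0,0,0.6]'
python3 - <<'E'
from h import *
to([.5949,-.017,.0713]); grab('scene','s8'); crop('s8',270,140,140,110,5,'s8c'); grab('wrist','w8')
E
```

```text
clock: 7.17
ee_pos: [0.5974, -0.015, 0.072]
orientation: [0.891, 1.381, -0.891]
contact_force: [-0.3, 0.3, -0.7]
width: 0.0516
clock: 7.58
ee_pos: [0.6024, -0.0148, 0.1799]
orientation: [0.895, 1.37, -0.884]
contact_force: [1.0, 0.9, 1.0]
width: 0.0509
clk 7.58 tcp [ 0.6024 -0.0148  0.1799] F [1.  0.9 1. ] w 0.0509 tool shift [ 0.1085 -0.009  -0.0016]
```

View pics/s8c.png

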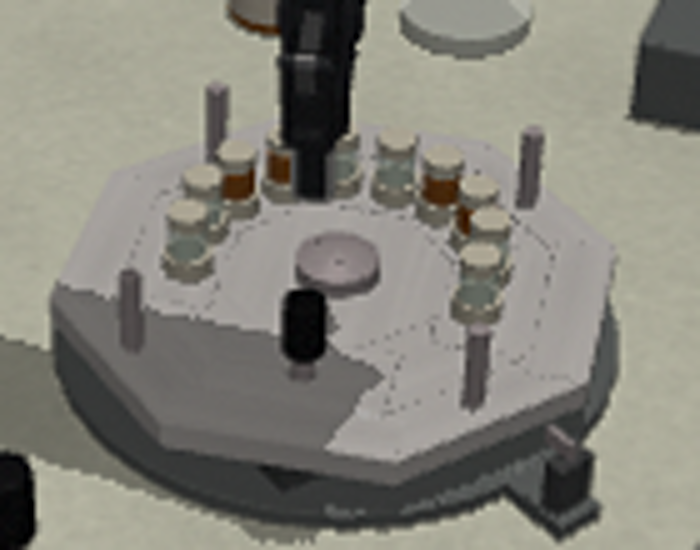

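View pics/w8.png

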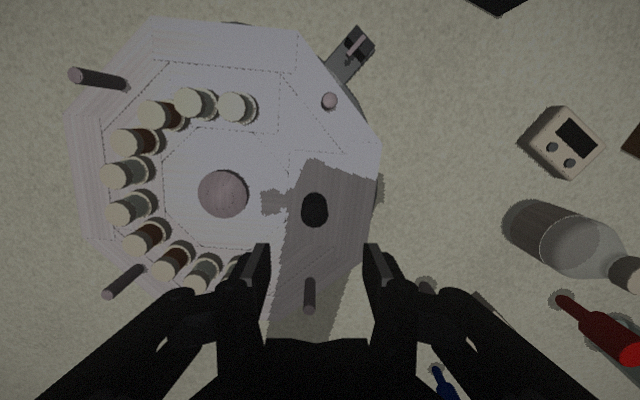

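The pin stands in the hole with its head raised. The axis is about (.566,.067), the hole at -71°, the mark at -19.4° (r = .172). I need about 51° counter-clockwise, ±7.6°. I'll push post3 (-116°) from behind with the fingers shut.

```bash

python3 -m handwheel '[0,0,0,0,-0.0324,-0.01,0, 0,0,0,0,-0.0324,-0.01,0, 0,0,0,0,-0.0324,-0.01,0, 0,0,0,0,-0.0324,-0.01,0, 0,0,0,0,0,0,0]'
python3 -m handwheel '[0.039,0,0,0,0,0,0, 0.039,0,0,0,0,0,0, 0.039,0,0,0,0,0,0, 0.039,0,0,0,0,0,0, 0.039,0,0,0,0,0,0]'
python3 -m handwheel '[0.039,0,0,0,0,0,0, 0.039,0,0,0,0,0,0, 0,0,0,0,0,0,0, 0,0,0,0,0,0,0]'
python3 - <<'E'
from h import *
to([.4678,-.032,.065]); q=manip.observe(); print(q['qpos'].round(2)); print(R.from_rotvec(q['orientation']).as_matrix().round(3))
grab('wrist','w9')
E
```

```text
clock: 8.1
ee_pos: [0.4539, -0.0334, 0.1696]
orientation: [0.887, 1.389, -0.899]
contact_force: [-0.4, 1.0, -0.2]
width: 0.0001
clock: 8.52
ee_pos: [0.462, -0.032, 0.171]
orientation: [1.349, 1.113, -1.353]
contact_force: [1.3, -0.9, 0.3]
width: 0.0002
clock: 8.85
ee_pos: [0.4623, -0.0319, 0.1714]
orientation: [1.516, 0.976, -1.52]
contact_force: [-0.2, 0.8, 0.1]
width: 0.0001
clk 8.85 tcp [ 0.4623 -0.0319  0.1714] F [-0.2  0.8  0.1] w 0.0001 tool shift [ 0.1063  0.0053 -0.0023]
[-0.02  0.31 -0.01  2.07  0.01  0.77 -2.03]
[[-0.002  0.909 -0.416]
 [-0.    -0.416 -0.909]
 [-1.    -0.002  0.001]]
```

View pics/w9.png

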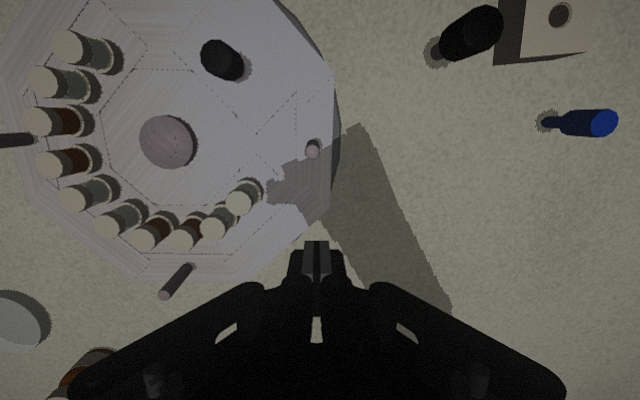

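Post3 at wrist (313,148) is straight ahead of the shut fingers. Descending.

```bash

python3 -m handwheel '[0,0,0,0.04,0,-0.002,0, 0,0,0,0.04,0,0,0, 0,0,0,0.025,0,0,0, 0,0,0,0,0,0,0, 0,0,0,0,0,0,0]'
python3 - <<'E'
from h import *
to([.5083,-.0517,.065]); grab('wrist','w10'); grab('scene','s10'); crop('s10',250,120,170,130,4.5,'s10c')
E
```

```text
clock: 9.32
ee_pos: [0.4626, -0.0302, 0.0666]
orientation: [1.517, 0.976, -1.522]
contact_force: [0.8, -0.1, -0.4]
width: -0.0005
clk 9.32 tcp [ 0.4626 -0.0302  0.0666] F [ 0.8 -0.1 -0.4] w -0.0005 tool shift [0.0014 0.0505 0.0005]
```

View pics/w10.png

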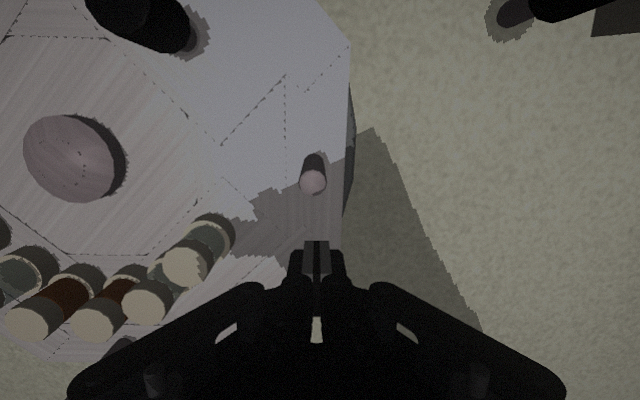

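View pics/s10c.png

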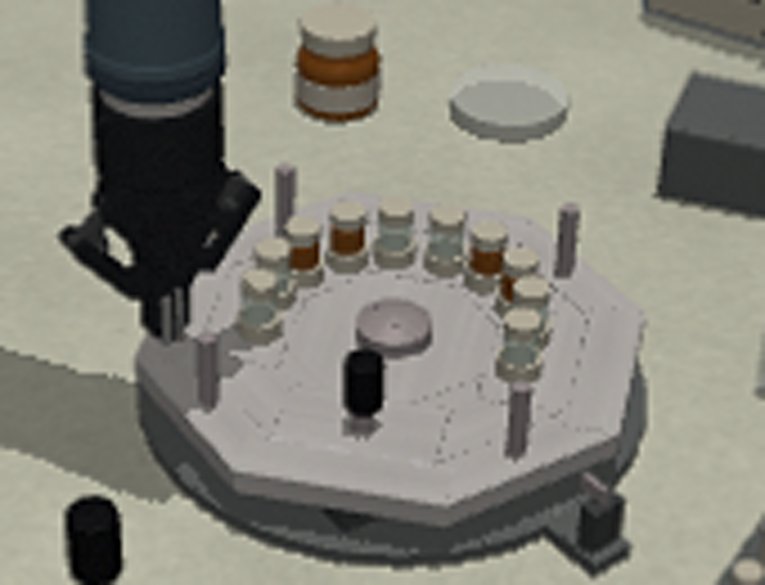

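```bash

python3 -m handwheel '[0,0,0,0,0.012,0,0, 0,0,0,0,0.011,0,0, 0,0,0,0,0,0,0]'
python3 -m handwheel '[0,0,0,0,0.003,0,0, 0,0,0,0,0.003,0,0, 0,0,0,0,0.003,0,0]'
python3 -m handwheel '[0,0,0,0,0.003,0,0, 0,0,0,0,0.003,0,0, 0,0,0,0,0.003,0,0]'
python3 - <<'E'
from h import *
to([.5083,-.0517,.065]); grab('wrist','w11')
crop('w11',220,120,200,150,4,'w11c')
E
```

```text
clock: 9.67
ee_pos: [0.4883, -0.0407, 0.0697]
orientation: [1.524, 0.968, -1.515]
contact_force: [0.2, -1.3, 0.6]
width: -0.0001
clock: 9.92
ee_pos: [0.4927, -0.0434, 0.0679]
orientation: [1.52, 0.973, -1.52]
contact_force: [-1.8, 1.0, 0.9]
width: -0.0
clock: 10.17
ee_pos: [0.5007, -0.0472, 0.0672]
orientation: [1.52, 0.973, -1.521]
contact_force: [-2.2, 0.8, 2.4]
width: -0.0001
clk 10.17 tcp [ 0.5007 -0.0472  0.0672] F [-2.2  0.8  2.4] w -0.0001 tool shift [0.0022 0.0088 0.0009]
```

View pics/w11c.png

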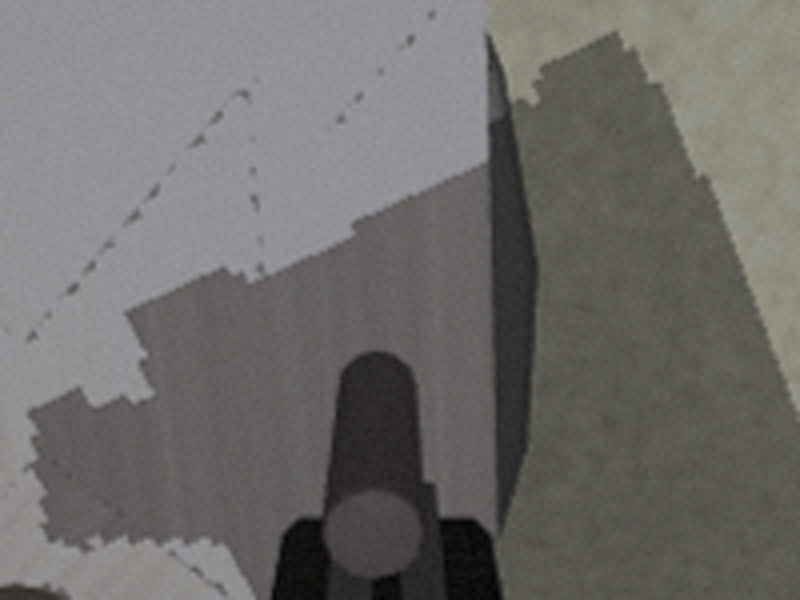

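In contact, at about 2 N. I'll go round the arc with the tool turning with the deck (2° per row).

```bash

python3 -m handwheel '[-0.0056,0,0,0,0.0023,0.0002,0, -0.0111,0,0,0,0.0046,0.0003,0, -0.0111,0,0,0,0.0046,0.0003,0, -0.0111,0,0,0,0.0046,0.0003,0, -0.0111,0,0,0,0.0046,0.0003,0]'
python3 -m handwheel '[-0.0111,0,0,0,0.0046,0.0003,0, -0.0111,0,0,0,0.0046,0.0003,0, -0.0111,0,0,0,0.0046,0.0003,0, -0.0111,0,0,0,0.0046,0.0003,0, -0.0111,0,0,0,0.0046,0.0003,0]'
python3 -m handwheel '[-0.0111,0,0,0,0.0046,0.0003,0, -0.0111,0,0,0,0.0046,0.0003,0, -0.0056,0,0,0,0.0023,0.0002,0, -0.0056,0,0,0,0.0023,0.0002,0, -0.0028,0,0,0,0.0012,0.0001,0]'
python3 - <<'E'
from h import *
to([.5083,-.0517,.065]); grab('wrist','w12'); grab('scene','s12'); crop('s12',250,120,170,130,4.5,'s12c')
M=R.from_rotvec(manip.observe()['orientation']).as_matrix();p=manip.observe()['ee_pos'];print((M.T@(np.array([.566,.067,.048])-p)).round(4),np.degrees(np.arctan2(M[1,1],M[0,1])))
E
```

```text
clock: 10.63
ee_pos: [0.5197, -0.056, 0.0671]
orientation: [1.407, 1.068, -1.408]
contact_force: [-0.9, 0.7, 0.8]
width: -0.0
clock: 11.05
ee_pos: [0.5418, -0.0622, 0.0671]
orientation: [1.281, 1.162, -1.282]
contact_force: [-0.6, 0.3, 1.7]
width: 0.0004
clock: 11.47
ee_pos: [0.5568, -0.0644, 0.0671]
orientation: [1.199, 1.216, -1.2]
contact_force: [-0.4, 0.6, 0.5]
width: 0.0001
clk 11.47 tcp [ 0.5568 -0.0644  0.0671] F [-0.4  0.6  0.5] w 0.0001 tool shift [ 0.0021 -0.0483 -0.0133]
[ 0.0192  0.0107 -0.1313] 0.703509512234449
```

View pics/w12.png

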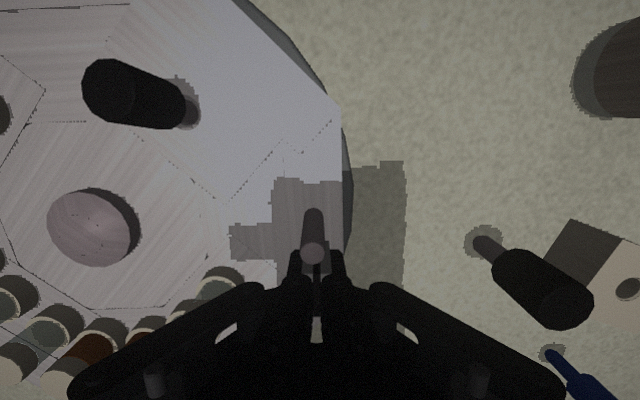

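View pics/s12c.png

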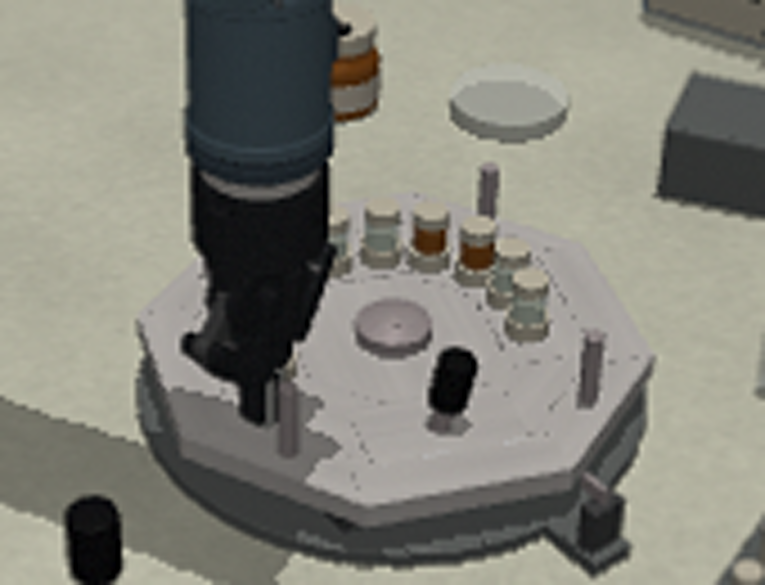

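Rotated about 26°; the pin travels along, leaning a little within the hole clearance. I'll go 12° more, then creep.

```bash

python3 -m handwheel '[-0.0042,0,0,0,0.0017,0.0001,0, -0.0083,0,0,0,0.0034,0.0002,0, -0.0083,0,0,0,0.0034,0.0002,0, -0.0083,0,0,0,0.0034,0.0002,0, -0.0083,0,0,0,0.0034,0.0002,0]'
python3 -m handwheel '[-0.0083,0,0,0,0.0034,0.0002,0, -0.0083,0,0,0,0.0034,0.0002,0, -0.0042,0,0,0,0.0017,0.0001,0, -0.0028,0,0,0,0.0012,0.0001,0]'
python3 -m handwheel '[-0.0028,0,0,0,0.0012,0.0001,0, -0.0028,0,0,0,0.0012,0.0001,0, -0.0028,0,0,0,0.0012,0.0001,0]'
python3 - <<'E'
from h import *
M=R.from_rotvec(manip.observe()['orientation']).as_matrix();p=manip.observe()['ee_pos'];print((M.T@(np.array([.566,.067,.048])-p)).round(4),np.degrees(np.arctan2(M[1,1],M[0,1])))
grab('scene','s13'); crop('s13',250,120,170,130,4.5,'s13c')
E
```

```text
clock: 11.98
ee_pos: [0.5724, -0.0645, 0.0672]
orientation: [1.111, 1.269, -1.111]
contact_force: [-2.0, 0.2, -1.0]
width: 0.0002
clock: 12.32
ee_pos: [0.5823, -0.0633, 0.0673]
orientation: [1.057, 1.299, -1.056]
contact_force: [-0.1, -0.5, 0.5]
width: -0.0
clock: 12.57
ee_pos: [0.5855, -0.0629, 0.0674]
orientation: [1.037, 1.31, -1.037]
contact_force: [-1.2, -1.1, 0.7]
width: 0.0002
[ 0.0193  0.0107 -0.1309] 13.244174824759842
```

View pics/s13c.png

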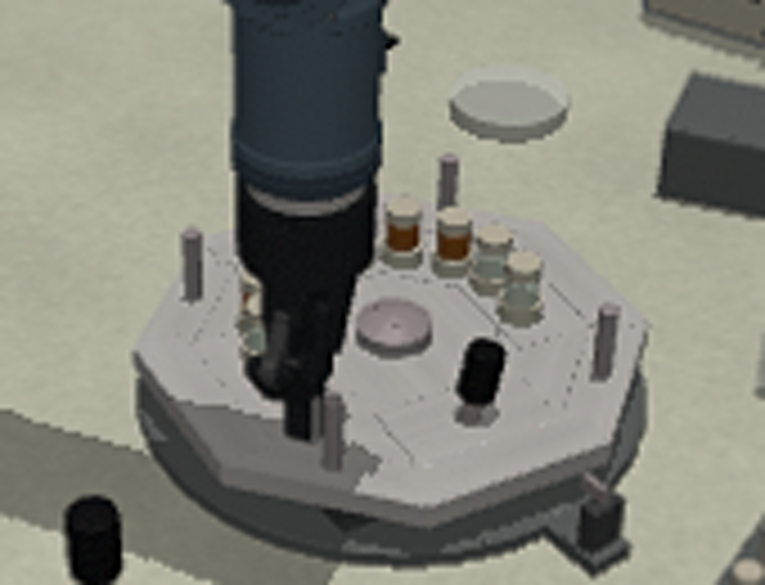

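```bash

python3 -m handwheel '[-0.0022,0,0,0,0.0009,0.0001,0, -0.0022,0,0,0,0.0009,0.0001,0, -0.0022,0,0,0,0.0009,0,0]' | egrep 'ee_|cont'
python3 -m handwheel '[-0.0022,0,0,0,0.0009,0.0001,0, -0.0022,0,0,0,0.0009,0.0001,0, -0.0022,0,0,0,0.0009,0,0]' | egrep 'ee_|cont'
```

```text
ee_pos: [0.5882, -0.0623, 0.0674]
contact_force: [-0.7, -0.6, 0.2]
ee_pos: [0.5908, -0.0619, 0.0673]
contact_force: [-1.3, -0.8, 0.1]
```

```bash
python3 - <<'E'
from h import *
f=load('s13')
P=atz(f,(250+478/4.5,120+412/4.5),.050); print(P, np.degrees(np.arctan2(P[1]-.067,P[0]-.566)), np.hypot(P[1]-.067,P[0]-.566))
for u in((607,309),(192,234),(449,160),(332,396)):
    P=atz(f,(250+u[0]/4.5,120+u[1]/4.5),.098);print(P.round(4),np.degrees(np.arctan2(P[1]-.067,P[0]-.566)))
E
```

```text
[0.64857874 0.02983141 0.05      ] -24.232449777301625 0.0905580015130765
[0.6921 0.1046 0.098 ] 16.617263341894002
[0.4397 0.032  0.098 ] -164.48683990019708
[0.5311 0.1943 0.098 ] 105.34900475621086
[ 0.599  -0.0558  0.098 ] -74.94453519803798
```

At that picture the hole was at about -29.5°, so it is now entering the window (-27° to -12°). Creeping on.

```bash

python3 -m handwheel '[-0.0022,0,0,0,0.0009,0.0001,0, -0.0022,0,0,0,0.0009,0.0001,0, -0.0022,0,0,0,0.0009,0,0]' | egrep 'ee_|cont'
```

```text
ee_pos: [0.5934, -0.0614, 0.0673]
contact_force: [-0.9, -0.9, 0.3]
```

```bash

python3 -m handwheel '[-0.0022,0,0,0,0.0009,0.0001,0, -0.0022,0,0,0,0.0009,0.0001,0, -0.0022,0,0,0,0.0009,0,0]' | egrep 'ee_|cont'
```

```text
ee_pos: [0.5961, -0.0608, 0.0672]
contact_force: [-0.8, -0.1, -0.1]
```

```bash

python3 -m handwheel '[-0.0022,0,0,0,0.0009,0.0001,0, -0.0022,0,0,0,0.0009,0.0001,0, -0.0022,0,0,0,0.0009,0,0]' | egrep 'ee_|cont'
```

```text
ee_pos: [0.5985, -0.0602, 0.0673]
contact_force: [-1.1, 0.1, 0.7]
```

```bash

python3 -m handwheel '[-0.0022,0,0,0,0.0009,0.0001,0, -0.0022,0,0,0,0.0009,0.0001,0, -0.0022,0,0,0,0.0009,0,0]' | egrep 'ee_|cont'
```

```text
ee_pos: [0.6001, -0.0599, 0.0672]
contact_force: [-6.3, -2.3, 6.5]
```

The force jumped to about 7 N: a catch. I'll stop and look.

```bash
python3 - <<'E'
from h import *
grab('scene','s14'); crop('s14',250,120,170,130,4.5,'s14c'); to([0,0,0])
grab('wrist','w14')
E
```

```text
clk 14.17 tcp [ 0.6001 -0.0599  0.0672] F [-5.7 -0.6  4.4] w -0.0001 tool shift [ 0.0687 -0.5415 -0.265 ]
```

View pics/s14c.png

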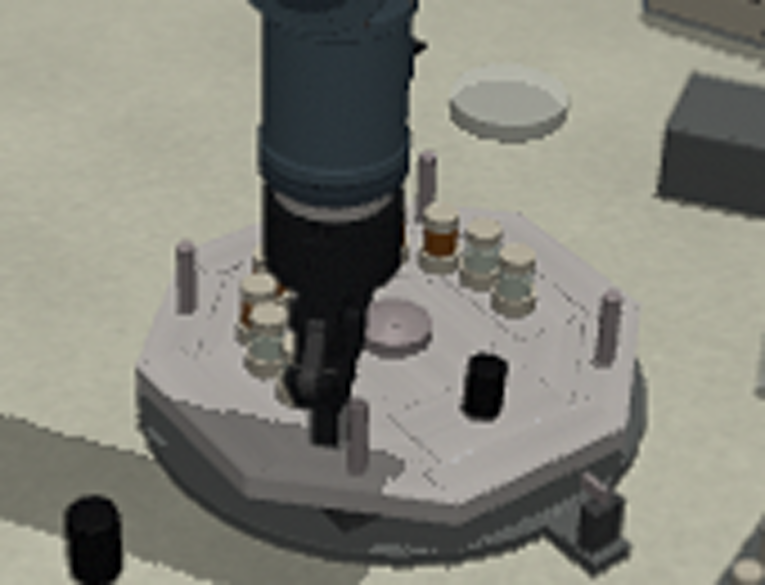

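The head is now down on the deck. I'll back off along tool -y and inspect.

```bash

python3 -m handwheel '[0,0,0,0,-0.003,0,0, 0,0,0,0,-0.01,0,0, 0,0,0,0,-0.015,0,0, 0,0,0,0,0,0,0]'
python3 -m handwheel '[0,0,0,-0.03,0,0,0, 0,0,0,-0.04,0,0,0, 0,0,0,-0.04,0,0,0, 0,0,0,0,-0.03,0,0, 0,0,0,0,0,0,0]'
python3 - <<'E'
from h import *
to([0,0,0])
for n in('scene','top','wrist'): grab(n,n+'15')
crop('scene15',270,140,140,110,5.5,'s15c'); crop('top15',235,130,125,130,4.5,'t15c')
E
```

```text
clock: 14.55
ee_pos: [0.5721, -0.0707, 0.0669]
orientation: [0.943, 1.358, -0.947]
contact_force: [0.4, -1.1, -0.4]
width: -0.0002
clock: 14.97
ee_pos: [0.5453, -0.0816, 0.1796]
orientation: [0.945, 1.353, -0.945]
contact_force: [-1.6, -0.9, -1.9]
width: -0.0
clk 14.97 tcp [ 0.5453 -0.0816  0.1796] F [-1.6 -0.9 -1.9] w -0.0 tool shift [ 0.1782 -0.4837 -0.2656]
```

View pics/s15c.png

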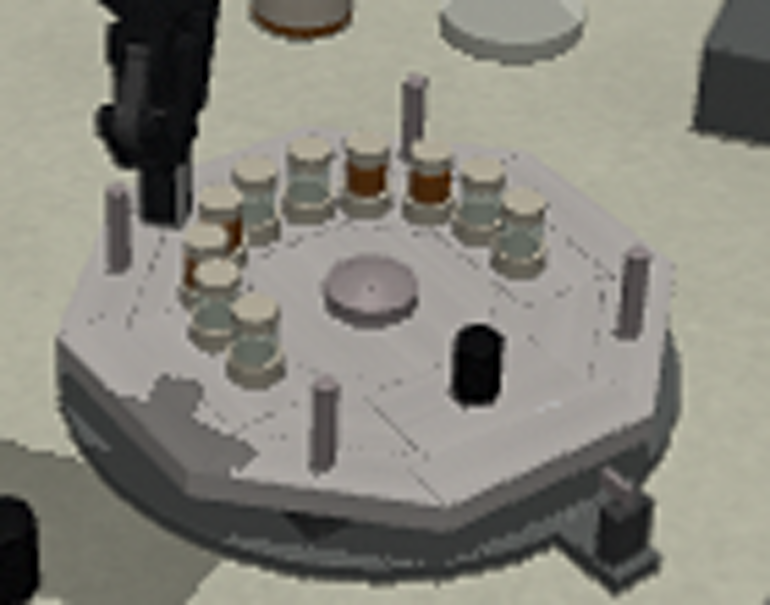

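View pics/wrist15.png

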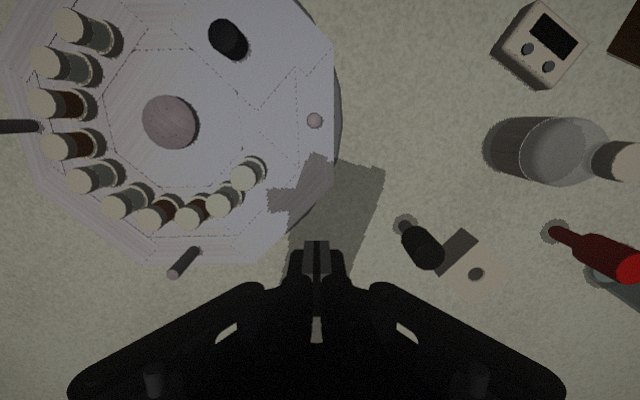

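View pics/top15.png

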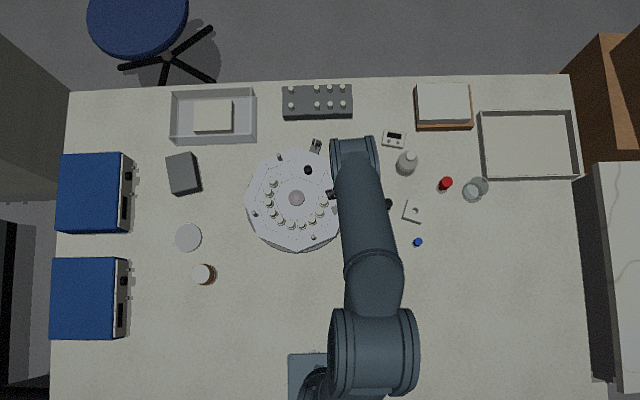

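```bash
python3 - <<'E'
from h import *
crop('wrist15',190,0,80,80,7,'w15c'); crop('scene15',340,185,40,40,14,'s15d')
E
```

```text
(no output)
```

View pics/w15c.png

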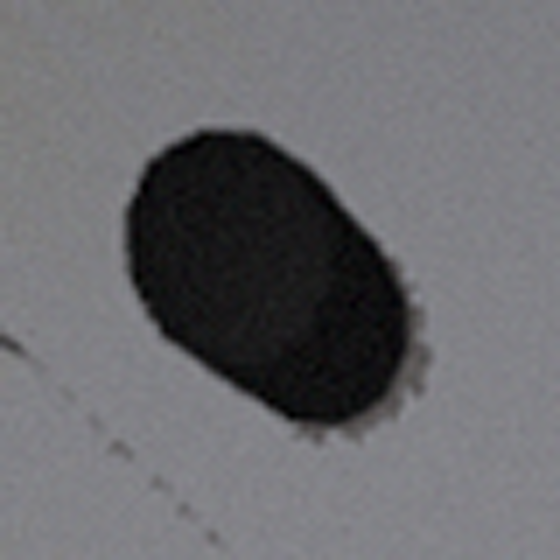

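View pics/s15d.png

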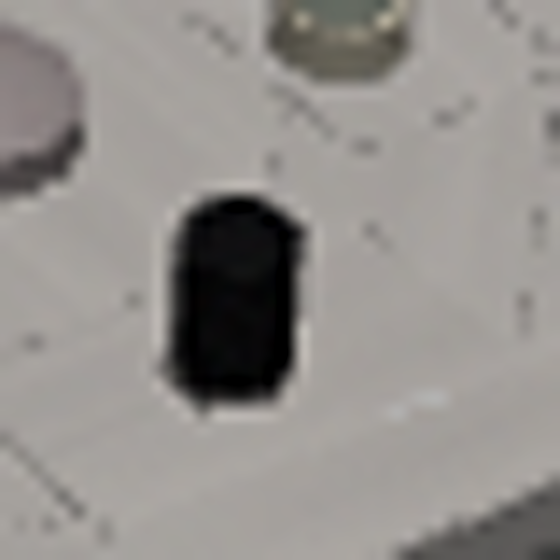

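```bash
python3 - <<'E'
from h import *
w,s=load('wrist15'),load('scene15')
T=tri([w,s],[(223.1,34.3),(357.2,202)]);print('head top',T.round(4))
v=T[:2]-[.566,.067];print(np.hypot(*v),np.degrees(np.arctan2(v[1],v[0])))
for z in(.082,.096):
    print(z,atz(w,(223.1,34.3),z).round(4),atz(s,(357.2,202),z).round(4))
# predicted underside lowest pixel in scene, and top
c=np.array([*T[:2],0])
for zt in(.082,.096):
    a=np.linspace(0,6.28,60);ring=lambda z:c+np.c_[.012*np.cos(a),.012*np.sin(a),0*a+z]
    p=np.vstack([proj(s,ring(zt)),proj(s,ring(zt-.034))]);print(zt,((p.min(0)-[340,185])*14).round(),((p.max(0)-[340,185])*14).round())
E
```

```text
head top [0.648  0.032  0.0808]
0.08918773081329101 -23.08741231509672
0.082 [0.6476 0.0313 0.082 ] [0.6489 0.031  0.082 ]
0.096 [0.6458 0.0263 0.096 ] [0.657  0.0151 0.096 ]
0.082 [167. 195.] [303. 413.]
0.096 [171. 136.] [307. 356.]
```

The head top is at z .081, against .082 expected when home and .096 when raised. Its angle of -23° is inside the socket window. The robot is clear, so I'm handing in.

```bash
python3 -c "
from bench import manip
print(manip.job_done())"
```

```text
the job is handed in; nothing more can be done
None
```

The carousel is locked, and I handed the job in at about 15 s on the robot's clock. I lifted the black pin out of the white block, stood it in the index hole, and pushed post3 counter-clockwise with shut fingers. I crept the last few degrees until the pin caught at about 9 N, then backed off and rose clear.

**Last checks:**
- **Pin depth:** the head top triangulated to z = 0.081 m. It should be 0.082 m when fully home and 0.096 m when still raised. The outline in the scene picture matches the "home" prediction.
- **Position:** the pin is 89 mm from the axis and about 3.7° (0.065 rad) short of the mark, inside the 0.13 rad window.
- **Bench:** by eye, the other things stand where they were in the last pictures, though the arm hides part of the top view. I did not measure their positions.
- **Not tested:** I did not push the deck a second time to test the lock. The only evidence that it holds is the force jump at the catch and the head having dropped.

No checks failed. The cameras disagreed by 2–4 mm on single points, which the hole's chamfer took up.

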